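# Open the biscuit box

### The arm

A 6-joint arm with a two-finger parallel gripper is mounted at the origin on a cart in front of the work surface, level with it; the furniture and walls round the work are solid. World frame = base frame: x ahead of the robot, y to its left, z up, the work surface at z = 0. Lengths are in mm, angles in rad, forces in N, time in s.
With the tool pointing down it reaches from about 325 to 875 mm from the base axis. Payload 4.4 kg.
Tool frame: the origin (TCP) lies on the centre line of the jaws, within the pads' length; the fingertips stand ahead of it and the grasp point (between the pads) lies 6 mm ahead of it (ctrl.tcp_to_tips is the z of the fingertips in the tool frame, in mm); z points along the fingers, y is the direction in which the jaws open and shut (so a half turn about z gives the same grasp; the last joint's range is limited). The gripper opens to 85 mm and grips with 20 to 120 N. Pads are 22 mm wide; open, the fingers measure 114 mm over their backs; the gripper's body (76 mm by 85 mm) begins 54 mm behind the grasp point. The pads swing forward as they close: fully open they stand 13 mm farther back than shut.
Start: joints at [0.975, 0.207, 1.542, -0, 1.393, -0.15], TCP at [247.938, 518.801, 256.282] pointing down, gripper open.
Joint ranges: [-2.73, 2.73], [-0.86, 2.22], [0.23, 2.46], [-1.11, 4.25], [0.08, 2.63], [-2.82, 2.82]. Speed limits (rad/s): [2.79, 2.79, 3.14, 3.14, 3.14, 3.14].

### API

Orientations are given as a 3x3 rotation matrix whose columns are the frame's x, y, z axes.
In Python, from plant import ctrl, sensors, optics gives the robot as it stands. Calls block until the motion is done:
- ctrl.move_ptp(position, orientation): joint-space move of the TCP to a pose.
- ctrl.move_l(position, rot=None, vel=150, threshold=None): straight line of the TCP; rot=None keeps the orientation; vel is the mean speed in mm/s. With threshold (N) it stops when the force on the tool has changed by that much, and returns True; else False.
- ctrl.set_joints(angles): joint-space move.
- ctrl.gripper_to(opening, force=None): finger opening in mm; force is the grip in N (None keeps the last); returns when the fingers have stopped.
- ctrl.hold(seconds).
- ctrl.solve_ik(position, orientation): joint angles nearest the present ones, or None.
- sensors.read_state(): the state.
- optics.grab_frame(name): name is "scene" or "side" or "wrist"; returns (picture, depth): 400x640x3 uint8, red, green, blue; 400x640 float32, mm along the optical axis (not along the pixel's ray), 0 where there is no reading.
- optics.camera_params(name): a dict with "mtx" (3x3 intrinsics, pixels), "R" (3x3) and "t" (3): a world point X has camera coordinates R X + t; the wrist camera has in their place "T_tool_cam" (4x4, takes a point from camera to tool coordinates, whose origin is the TCP and whose axes are the flange's). Camera axes: x right, y down, z forward; pixel columns grow to the right and rows downward; lengths in mm; the calibration is good to about 2 mm. A picture is of the moment at which its call begins: read the wrist's pose just before it. camera_params takes no time and is no camera call.
A pose or a line that the arm cannot do raises ctrl.MotionError and nothing moves.
- ctrl.finish_job(): hands the job in, once; it reports no verdict.
The state is a dict: "t": time; "q": joint angles; "qvel": joint speeds; "tau": joint torques, N m; "eef_pos": TCP position; "eef_rot": TCP orientation; "force": force on the tool from outside, world axes, zero at the start; "wrist_torque": the same for the moment, N m; "grip_width": finger opening in mm.
Only numpy, scipy, OpenCV 4.12 (cv2) and the standard library are available. Lean on these libraries where they do the work, as an engineer would, in place of code of your own. Each camera call takes 0.05 s, during which the arm holds its last target. There are 200 camera calls.

### The job

Open the longer of the two grey steel boxes: press the two upright side tabs on its snap-fit cover together and, keeping them pressed, lift the cover off. Lay the cover flat on the chopping board, tabs up, setting it down rather than dropping it; leave the long box standing where it is and the shorter box alone.

Things in the scene. Friction and masses are not known exactly. Their poses are not given: they have to be found in the camera images.
- long_box: The longer steel tub, 140 (x) x 84 (y) x 60 mm high, 5 mm walls, loose, about 0.85 kg with the biscuits in it, standing on the worktop. Origin: centre of its underside; z up. The cover's two bolts engage a slot in each long (y) wall.
- cover: The long box's grey plastic cover, about 0.15 kg: plate 140 (x) x 84 (y) x 5 mm. Origin: centre of the plate's underside, resting on the rim 60 mm above the box's origin, axes like the box's. Ribs reach 20 mm below the origin into the box (1.5 mm play): lift it 20 mm straight up to leave the box; laid tabs-up on a surface, its origin is 20 mm above it.
- pinch (a point): Midpoint between the cover's two black upright tabs, 28 mm above the cover's origin, axes like the cover's. The tabs face each other across y: each 30 wide (x), 5 thick (y), from 22 below to 12 mm above this point; outer faces at y = +33 and -33 mm. Grip from above, fingers closing along y; the plate's top is 23 mm below this point and juts 9 mm beyond each tab.
- tab_l (a joint): Inward travel of the tab on the cover's +y side: 0 out (bolt locks the cover to the box), 0.008 m fully pressed; the bolt is free from about 0.005. Spring 2 N at 0, 5 N at the stop. With both tabs pressed to their stops the outer faces are 50 mm apart and the cover can be lifted by them.
- tab_r (a joint): The same for the tab on the cover's -y side.
- short_box: The shorter steel box, 92 (x) x 84 (y) mm, the same width, height (60 mm, 100 mm to the tab tops), materials and tabs, closed; to be left alone. Origin: centre of its underside.
- board: Wooden chopping board fixed on the worktop, 240 (its x) x 340 (its y) x 19 mm high, long side running roughly away from the robot. Origin: centre of its underside; its y axis points roughly toward the robot (world -x). A lemon and a bulb of garlic lie on its far end (the 90 mm farthest from the robot); the rest is free.

How it is judged (in metres and radians):
On the way, in this order (a step that is already met when the one before it is completed fails the run):
1. both tabs are pressed in together while the cover still sits on the long box (value of joint each of tab_l, tab_r above 0.002 m and z of cover in the frame of long_box below 0.066 m and horizontal distance between cover and long_box below 0.01 m), for 0.1 s.
2. the cover, still held, is brought down to the board (within 15 mm of lying on it) (x of cover in the frame of board between -0.085 and 0.085 m and y of cover in the frame of board between -0.14 and 0.14 m and z of cover in the frame of board below 0.054 m and contact force between the fingers and cover above 0.5 N).
At the end, for the whole second after the job is handed in: The cover lies at rest flat on the chopping board (tilt under 0.12 rad), tabs up, its centre at least 30 mm inside the board's edges; the long box stands upright on the worktop within 70 mm of where it stood (x of cover in the frame of board between -0.085 and 0.085 m and y of cover in the frame of board between -0.14 and 0.14 m and z of cover in the frame of board between 0.033 and 0.045 m and angle between cover's own z axis and vertical below 0.12 rad and linear speed of cover below 0.02 m/s and distance of long_box from where it was at the start of the episode below 0.07 m and angle between long_box's own z axis and vertical below 0.1 rad and height (world z) of long_box below 0.01 m); the robot touches nothing.
It fails at once if the shorter box is shifted by more than 30 mm (distance of short_box from where it was at the start of the episode above 0.03 m).
It also fails if it takes over 38 s, if anything falls off the work surface, if the arm or the gripper's body presses on something with over 40 N, if the wrist force passes 120 N, or if a joint passes its speed limit or range.

## Working session

There is one attempt and no reset: what is moved stays moved. The work goes in short steps, each a Python script; the robot and the scene stay as the last script left them, time stands still between calls to the robot, and variables do not carry over. Pictures are saved under pics/ and viewed, about 8 in all and at most 12, crops included, and the job is handed in when it is done.

```bash
ls; mkdir -p pics
cat > h.py <<'E'
import numpy as np, cv2
from plant import ctrl, sensors, optics
def grab(name):
    s=sensors.read_state(); im,d=optics.grab_frame(name); p=optics.camera_params(name); K=np.array(p["mtx"])
    if name=="wrist":
        T=np.eye(4);T[:3,:3]=s["eef_rot"];T[:3,3]=s["eef_pos"];T=T@np.array(p["T_tool_cam"])
    else:
        T=np.eye(4);R=np.array(p["R"]);T[:3,:3]=R.T;T[:3,3]=-R.T@np.array(p["t"])
    v,u=np.mgrid[:400,:640]
    P=np.stack([(u-K[0,2])/K[0,0]*d,(v-K[1,2])/K[1,1]*d,d],-1)@T[:3,:3].T+T[:3,3]
    P[d<=0]=np.nan
    return im,d,P
def save(n,im): cv2.imwrite("pics/"+n,im[:,:,::-1])
E
python3 - <<'E'
from h import *
for n in("scene","side"):
    im,d,P=grab(n); save(n+"0.png",im); np.savez(n+"0.npz",im=im,P=P)
print(sensors.read_state(), ctrl.tcp_to_tips)
E
```

```text
pics
{'t': 0.1, 'q': array([ 9.74504377e-01,  2.07355977e-01,  1.54285865e+00,  5.03779328e-05,
        1.39351291e+00, -1.50497162e-01]), 'qvel': array([ 9.98624863e-04, -1.62113238e-03, -3.02142041e-03, -3.86160976e-05,
        1.49524596e-03,  1.68834181e-03]), 'tau': array([ 4.53946304e-04, -3.84098089e+01, -2.92546946e+01, -2.97003489e-04,
        4.87599798e-03,  4.48802894e-06]), 'eef_pos': array([247.54987001, 518.25915428, 255.20724216]), 'eef_rot': array([[-9.02264175e-01,  4.31181888e-01, -1.23993557e-03],
       [ 4.31183513e-01,  9.02262576e-01, -1.73860680e-03],
       [ 3.69091701e-04, -2.10332241e-03, -9.99997720e-01]]), 'force': array([-0.81022083, -0.33851204,  0.33257281]), 'wrist_torque': array([0.00991156, 0.01071163, 0.01069081]), 'grip_width': 85.55833286996409} 25.0
```

View pics/scene0.png

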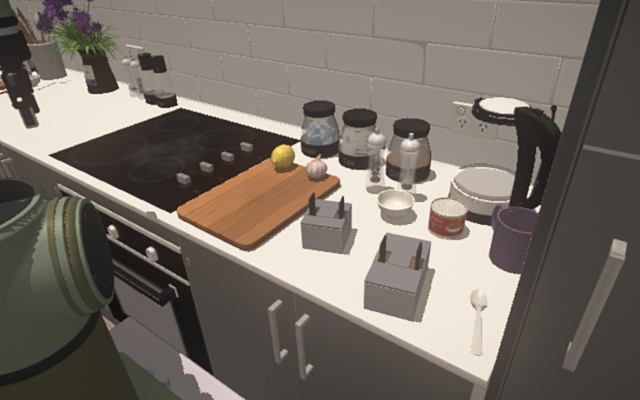

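View pics/side0.png

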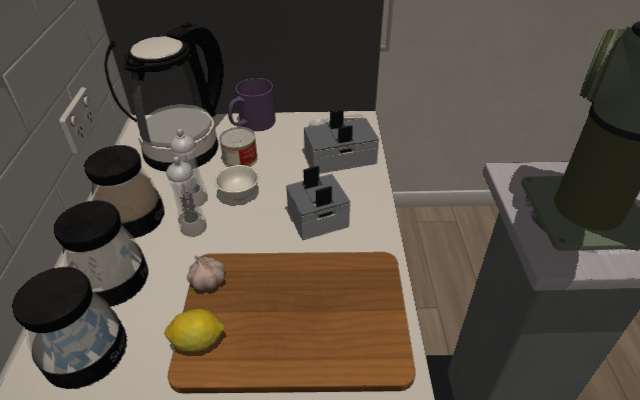

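The scene view shows the long box at about (398,275), the short box at (327,225) and the board around (260,200). In the side view the long box is at (340,145), the short box at (318,205) and the board at (295,320). Next I'll segment these by height.

```bash
cat > seg.py <<'E'
from h import *
def rect(m,P):
    q=P[m][:,:2].astype(np.float32); return cv2.minAreaRect(q), np.median(P[m],0), m.sum()
if __name__=="__main__":
    for n in("scene","side"):
        f=np.load(n+"0.npz"); im,P=f["im"].astype(int),f["P"]; z=P[...,2]
        for nm,(u,v) in dict(scene=dict(long=(395,268),short=(327,222),board=(250,205)),side=dict(long=(330,140),short=(300,195),board=(295,320)))[n].items(): print(n,nm,P[v,u].round())
        for nm,lo,hi in(("plate",58,70),("tabs",80,108),("board",14,24)):
            m=(z>lo)&(z<hi)&(P[...,0]>200)&(P[...,0]<800)
            if nm=="tabs": m&=im.max(-1)<70
            m=cv2.morphologyEx(m.astype(np.uint8),cv2.MORPH_OPEN,np.ones((2,2)))
            k,L,st,_=cv2.connectedComponentsWithStats(m)
            for i in range(1,k):
                if st[i,4]>(25 if nm=="tabs" else 150):
                    r,c,N=rect(L==i,P); print(n,nm,st[i,:5],np.round(c),np.round(r[0]),np.round(r[1]),round(r[2],1))
E
python3 seg.py
```

```text
scene long [ 434. -189.   65.]
scene short [480. -18.  66.]
scene board [496. 211.  18.]
scene plate [452 178  69  30 419] [nan nan nan] [ 732. -233.] [198.  11.] 58.0
scene plate [ 301  200   52   32 1015] [nan nan nan] [553.  18.] [187.  80.] 20.1
scene plate [503 220  32  10 155] [ 682. -326.   62.] [ 522. -338.] [332.  53.] 5.0
scene plate [494 230  35  21 198] [nan nan nan] [ 501. -362.] [281.  55.] 17.5
scene plate [ 365  233   67   64 2496] [nan nan nan] [ 495. -175.] [222.  78.] 15.3
scene plate [513 358  95  42 617] [nan nan nan] [ 361. -451.] [104.   5.] 88.3
scene tabs [513 184  18  15 178] [ 751. -304.   91.] [ 850. -304.] [ 23. 218.] 89.6
scene tabs [310 196   5  12  40] [501.  31.  85.] [499.  31.] [28.  2.] 19.1
scene tabs [525 196  18  12 142] [nan nan nan] [ 617. -343.] [521.  26.] 5.0
scene tabs [341 202   4   9  28] [521. -27.  83.] [532. -21.] [48.  2.] 25.3
scene tabs [ 552  353   88   47 1301] [nan nan nan] [ 358. -481.] [35. 88.] 22.6
scene board [ 177  159  164   88 7294] [nan nan nan] [505. 156.] [228. 404.] 51.8
scene board [382 199  27  10 176] [nan nan nan
[... 980 characters left out ...]
side tabs [339 126  15  11 126] [nan nan nan] [ 444. -175.] [65.  6.] 59.2
side tabs [195 159   4   9  27] [732. -58.  87.] [ 745. -108.] [  3. 118.] 14.6
side tabs [305 167  15  13 143] [518. -23.  87.] [507. -72.] [117.  22.] 76.5
side tabs [317 187  16  13 155] [497.  34.  88.] [490.  18.] [60. 18.] 60.3
side board [276 102 101   6 323] [nan nan nan] [ 341. -638.] [709. 213.] 61.4
side board [320 156  59  13 212] [nan nan nan] [ 438. -157.] [138.   4.] 22.8
side board [222 175  34  16 246] [nan nan nan] [669. -64.] [57. 66.] 31.7
side board [300 219  51  16 188] [nan nan nan] [492.  35.] [104.  20.] 24.5
side board [  169   253   248   138 27855] [nan nan nan] [552. 217.] [228. 332.] 83.1
```

```bash
cat >> h.py <<'E'
def rot(yaw):
    c,s=np.cos(yaw),np.sin(yaw); return np.array([[-c,-s,0],[-s,c,0],[0,0,-1.]])
def up(P,im): # show-sized overlay
    return im
E
python3 - <<'E'
from h import *
print(np.array(optics.camera_params("wrist")["T_tool_cam"]).round(2).tolist())
ctrl.move_ptp([452,-193,300],rot(np.radians(24)))
im,d,P=grab("wrist"); save("w1.png",im); np.savez("w1.npz",im=im,P=P)
s=sensors.read_state(); print(s["t"],s["q"].round(2),s["eef_pos"])
E
```

```text
[[0.0, -0.95, -0.33, 82.39], [1.0, 0.0, -0.0, 0.69], [0.0, -0.33, 0.95, -117.1], [0.0, 0.0, 0.0, 1.0]]
2.775 [-0.58 -0.01  1.68  0.    1.46 -2.57] [ 452.21898375 -192.41567689  299.95647381]
```

View pics/w1.png

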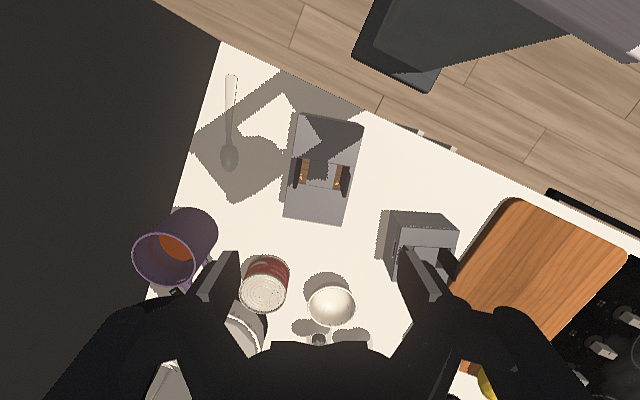

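The wrist view shows the long box centred at about (323,170), with its tabs at (297,172) and (345,180). It is slightly rotated relative to the tool. I'll measure it from depth.

Run:
```python
from h import *
f=np.load("w1.npz"); im,P=f["im"],f["P"]; z=P[...,2]
def fit(n,m,er=1):
    m=cv2.erode(m.astype(np.uint8),np.ones((er,er))) 
    k,L,st,_=cv2.connectedComponentsWithStats(m)
    for i in range(1,k):
        if st[i,4]>20:
            q=P[L==i]; r=cv2.minAreaRect(q[:,:2].astype(np.float32)); print(n,st[i],np.median(q,0).round(1),np.round(r[0],1),np.round(r[1],1),round(r[2],1))
near=np.zeros(z.shape,bool); near[95:240,270:380]=1
fit("plate",near&(abs(z-65)<4)); fit("tabtop",near&(z>99)&(z<110)); fit("all tabs",near&(z>80)&(z<110))
n2=np.zeros(z.shape,bool); n2[195:300,370:480]=1
fit("short",n2&(abs(z-65)<4)); 
b=np.zeros(z.shape,bool); b[190:400,440:]=1
fit("board",b&(abs(z-19)<4),3)
# min-area board from side view
f=np.load("side0.npz");P=f["P"];z=P[...,2];m=np.zeros(z.shape,bool);m[250:395,165:420]=1
fit("board_side",m&(abs(z-19)<4),3)
```

```text
plate [ 282  114   83  113 5884] [ 449.2 -188.3   64.6] [ 460.7 -186.5] [140.2  84.2] 13.5
tabtop [295 165   5  10  27] [ 458.3 -218.2   99.3] [ 458.8 -218.3] [11.3  3.8] 14.5
tabtop [343 175   7  22  56] [ 450.6 -157.6   99.6] [ 452.6 -157.2] [26.5  4.1] 12.2
tabtop [293 176   5  13  34] [ 473.7 -214.5   99.7] [ 473.3 -214.7] [15.5  4.1] 13.6
all tabs [293 162   8  27 124] [ 465.9 -216.6   99. ] [ 467.3 -216.6] [29.3  5.6] 13.7
all tabs [341 171  10  27 151] [ 452.1 -158.1   98.4] [ 453.2 -157.1] [29.4  5.1] 13.4
short [ 391  226   69   58 1818] [491.9  -4.   64.4] [512.    2.2] [91.8 85.2] 20.2
board [  450   201   177   138 12635] [469.5 212.   17.8] [485.3 220.9] [237.  200.1] 88.9
board [461 361  19  15 165] [707.7 242.   17.8] [708.4 241.2] [24. 44.] 4.9
board_side [  169   253   246   135 24980] [534.7 249.7  17.9] [550.1 224.1] [239.1 336.4] 89.0
```

Measured values, which agree with the given sizes:

| Item | Centre (mm) | Yaw | Size check |
|---|---|---|---|
| Cover | (460.4, -186.8), top at z≈65 | 13.5° | 140x84 |
| Board | (553, 222) | about -1° | 239x336 |

The tabs' midpoint matches the cover centre. I'll go in to grip.

Run:
```python
from h import *
R=rot(np.radians(13.5)); c=[460.4,-186.8]
ctrl.move_ptp(c+[170],R)
print("hit",ctrl.move_l(c+[97],vel=80,threshold=12))
print(sensors.read_state()["eef_pos"])
ctrl.gripper_to(45,25); ctrl.hold(0.3)
s=sensors.read_state(); print(s["t"],s["grip_width"],s["force"],s["eef_pos"])
im,d,P=grab("side"); save("s2.png",cv2.resize(im[60:230,230:450],None,fx=3,fy=3))
```

```text
hit False
[ 460.91549939 -187.11621316   97.55208551]
5.1583 48.53009125636656 [-2.39961523  3.53843006 10.1137224 ] [ 461.09402858 -186.64653133   98.70994144]
```

View pics/s2.png

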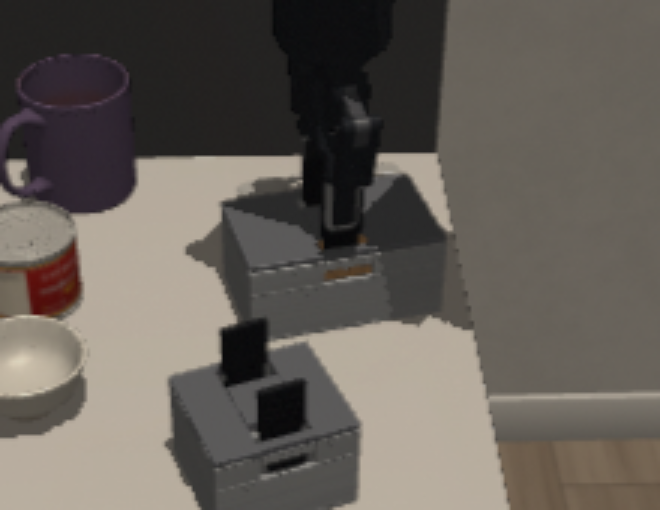

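The side crop shows the fingers on the tabs. The long box's slot at (350,270) is orange and open, so the bolt is withdrawn, while the short box's slot still shows its bolt. I'll lift slowly and check the weight.

Run:
```python
from h import *
p=sensors.read_state()["eef_pos"]
for dz in(10,28,50):
    ctrl.move_l([460.7,-186.8,97+dz],vel=50)
    s=sensors.read_state(); print(s["t"],s["grip_width"],s["force"].round(1),s["eef_pos"].round(1))
im,d,P=grab("side"); save("s3.png",cv2.resize(im[60:230,230:450],None,fx=3,fy=3))
```

```text
5.5583 48.31179866938206 [-0.4 -0.6 -1.7] [ 460.8 -186.9  107.2]
6.0667 48.26018824066318 [ 0.1  0.  -0.7] [ 460.9 -187.   125.5]
6.6583 48.23475286293677 [ 0.7 -0.7 -2.9] [ 460.8 -186.9  147.3]
```

View pics/s3.png

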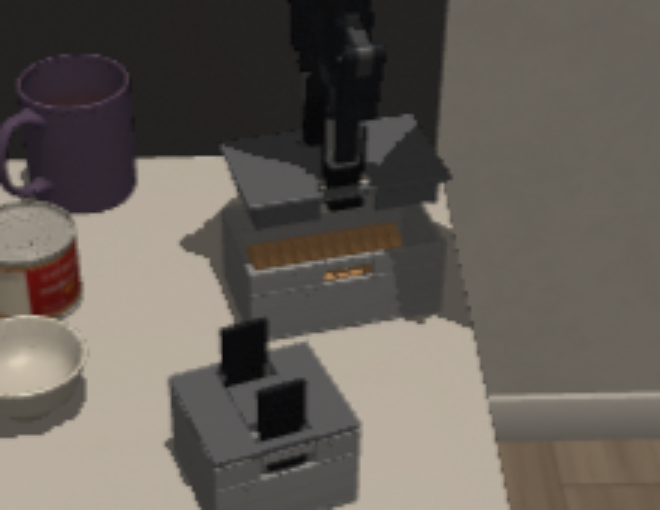

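The cover is off and level, and the box stayed down. I'll carry it to the board and set it down with contact detection.

Run:
```python
from h import *
ctrl.move_l([460.7,-186.8,220],vel=150)
ctrl.move_ptp([495,222,220],rot(0.0))
ctrl.move_l([495,222,95],vel=120); ctrl.hold(0.3)
print(sensors.read_state()["force"].round(1),sensors.read_state()["grip_width"])
print("hit",ctrl.move_l([495,222,70],vel=20,threshold=5))
s=sensors.read_state(); print(s["t"],s["grip_width"],s["force"].round(1),s["eef_pos"].round(1))
im,d,P=grab("side"); save("s4.png",im)
im,d,P=grab("scene");
```

```text
[-0.9 -0.1 -2.2] 48.44933050215587
hit True
11.2 48.407535428037846 [-1.2  0.1  6. ] [494.8 222.   77.9]
```

View pics/s4.png

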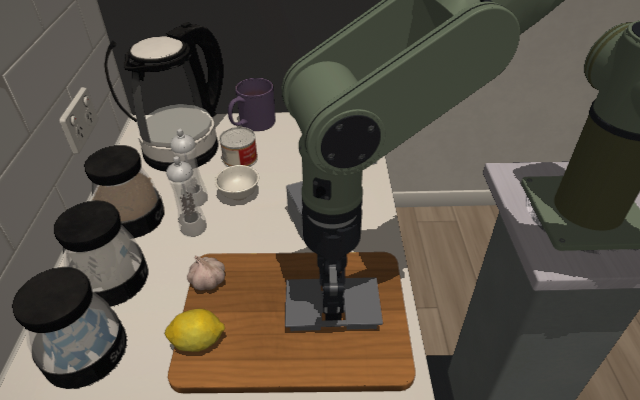

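The cover is on the board at about (333,305) in the side view, and contact at TCP z=77.9 matches the prediction. I'll release, retreat and verify.

Run:
```python
from h import *
ctrl.gripper_to(85); ctrl.hold(0.2)
ctrl.move_l([495,222,180],vel=100); ctrl.move_l([495,222,330],vel=200)
ctrl.set_joints([0.975,0.207,1.542,0,1.393,-0.15]); ctrl.hold(0.3)
s=sensors.read_state(); print(s["t"],s["force"].round(1))
im,d,P=grab("side"); save("s5.png",im); z=P[...,2]
def fit(n,m):
    k,L,st,_=cv2.connectedComponentsWithStats(m.astype(np.uint8)); i=1+st[1:,4].argmax(); q=P[L==i]
    A=np.c_[q[:,:2],np.ones(len(q))]; g=np.linalg.lstsq(A,q[:,2],rcond=None)[0]
    r=cv2.minAreaRect(q[:,:2].astype(np.float32)); print(n,np.median(q,0).round(1),np.round(r[0],1),np.round(r[1],1),round(r[2],1),"tilt",np.hypot(*g[:2]).round(3))
m=np.zeros(z.shape,bool);m[240:350,260:420]=1
fit("cover",m&(abs(z-43)<5))
m[:]=0;m[90:180,295:385]=1
fit("long rim",m&(abs(z-60)<4))
```

```text
15.8 [0.2 0.5 0.4]
cover [491.1 225.7  43.4] [489.8 223. ] [ 86.3 140.2] 89.9 tilt 0.003
long rim [ 458.8 -177.1   58.7] [ 457.4 -183.6] [141.  90.] 13.6 tilt 0.001
```

View pics/s5.png

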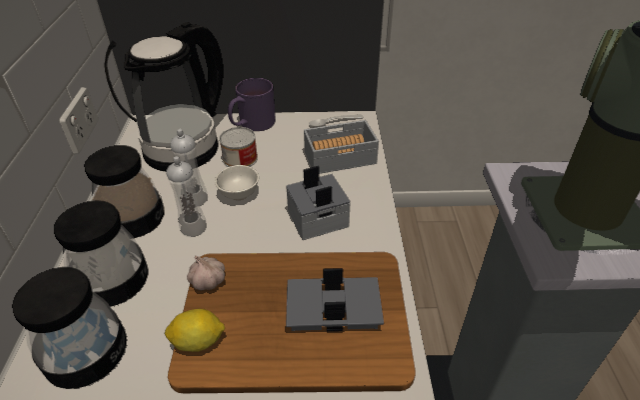

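The cover lies flat on the board, tabs up, at (333,303). The long box is open and in place at (340,145), and the short box at (318,205) hasn't moved.

```bash
python3 -c "
from plant import ctrl; ctrl.finish_job()"
```

```text
the job is handed in; nothing more can be done
```

The job is done and handed in at about 16 s of the 38 s allowed; the hand-in itself gives no verdict. I pressed both tabs of the long box's cover together, lifted the cover straight off, and set it down on the chopping board, stopping on contact before releasing.

- **Cover:** it lies at about (490, 223) mm with its plate top at z≈43 mm, as expected for resting on the board. Measured tilt is 0.003 rad, and its centre is about 105 mm or more inside every board edge.
- **Long box:** it is upright and within about 5 mm of where it stood.
- **Short box:** it looks unmoved in the last picture. I did not re-measure its position.
- **Robot:** the arm is back at its start pose, touching nothing, with forces near zero.
- **Small disagreements:** while pinching, the fingertips pushed on the cover with about 10 N before the lift. The finger opening read 48.5 mm, against the 50 mm expected with the tabs fully pressed. Neither caused a problem, and no check failed.

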